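Dress the succulent turntable

TASK

Dress the display turntable: take the three potted rosette succulents from the board and gently set each one upright in the middle of the drip saucer of its size (smallest pot in the smallest saucer, largest in the largest). The turntable spins freely: do not let it swing round, do not push the saucers out of place, and leave the two column cacti where they stand.

Things in the scene. Friction and masses are not known exactly. Their poses are not given: they have to be found in the camera images.
- small_rosette: The smallest of three potted rosettes on the 6 mm plywood board: round terracotta pot 40 mm high with a star of pointed grey-green leaves. Its collar, the widest part, is an upright band 44 mm across over the top 12 mm; below, it tapers to a flat base 32 mm across. Leaves stay inside the rim, at most 20 mm above it. 68 to 117 g. Origin: centre of the pot's base, z up; yaw means nothing.
- small_saucer: The smallest of the three terracotta drip saucers, a shallow round dish lying loose on the turntable top: 58 mm across the rim, 50 mm inside, 10 mm high, floor 4 mm thick. It belongs under the smallest rosette pot. Origin at the centre of its underside, z up.
- medium_rosette: The middle-sized of three potted rosettes on the 6 mm plywood board: round terracotta pot 50 mm high with a star of pointed grey-green leaves. Its collar, the widest part, is an upright band 55 mm across over the top 14 mm; below, it tapers to a flat base 40 mm across. Leaves stay inside the rim, at most 20 mm above it. 120 to 208 g. Origin: centre of the pot's base, z up; yaw means nothing.
- medium_saucer: The middle-sized of the three terracotta drip saucers, a shallow round dish lying loose on the turntable top: 70 mm across the rim, 62 mm inside, 10 mm high, floor 4 mm thick. It belongs under the middle-sized rosette pot. Origin at the centre of its underside, z up.
- large_rosette: The largest of three potted rosettes on the 6 mm plywood board: round terracotta pot 60 mm high with a star of pointed grey-green leaves. Its collar, the widest part, is an upright band 66 mm across over the top 16 mm; below, it tapers to a flat base 48 mm across. Leaves stay inside the rim, at most 20 mm above it. 195 to 338 g. Origin: centre of the pot's base, z up; yaw means nothing.
- large_saucer: The largest of the three terracotta drip saucers, a shallow round dish lying loose on the turntable top: 84 mm across the rim, 76 mm inside, 10 mm high, floor 4 mm thick. It belongs under the largest rosette pot. Origin at the centre of its underside, z up.
- small_cactus: A bystander: an upright ribbed column cactus with pale spines in a terracotta pot the same as the small rosette's (44 mm across the collar, 40 mm high); the green column is 23 mm thick and ends 31 mm above the rim. Stands loose on the board among the rosettes. Origin at the centre of the pot's base.
- medium_cactus: A bystander: an upright ribbed column cactus with pale spines in a terracotta pot the same as the medium rosette's (55 mm across the collar, 50 mm high); the green column is 29 mm thick and ends 39 mm above the rim. Stands loose on the board among the rosettes. Origin at the centre of the pot's base.
- turntable (a joint): Angle in rad of the round wooden display turntable (lazy susan, 300 mm across, top face 36 mm above the bench), counter-clockwise seen from above, 0 as it stands at the start. It turns freely about a vertical axis at a light push (bearing drag 0.012 N m) and has no stop or lock within reach of this job.
- hub (a point): The turntable's axis at its top face (a small brass disc, 36 mm above the bench). The three saucers stand evenly spaced round it, their centres 95 mm from it, in no fixed order.
Not all that is in view belongs to the job. What is shaped like the large_rosette but red is not meant.

How it is judged:
By the outcome, as a careful person would: the job done as asked, in the order asked, and still so for the second after the job is handed in, with the robot touching nothing.
It also fails if it takes over 106 s, if anything falls off the work surface, if the arm or the gripper's body presses on something with over 40 N, if the wrist force passes 120 N, or if a joint passes its speed limit or range.

ROBOT

A 6-joint arm with a two-finger parallel gripper is mounted at the origin on the work surface. World frame = base frame: x ahead of the robot, y to its left, z up, the work surface at z = 0. Lengths are in mm, angles in rad, forces in N, time in s.
With the tool pointing down it reaches from about 300 to 875 mm from the base axis. Payload 6.4 kg.
Tool frame: the origin (TCP) lies on the mounting face of the last link; the fingertips stand ctrl.tcp_to_tips ahead of it and the grasp point (between the pads) lies 147 mm ahead of it (ctrl.tcp_to_tips is the distance from the TCP to the fingertips, in mm); z points along the fingers, x is the direction in which the jaws open and shut, and the axes are right-handed (so a half turn about z gives the same grasp; the last joint's range is limited). The gripper opens to 88 mm and grips with 3 to 60 N. Pads are 18 mm wide; open, the fingers measure 123 mm over their backs; the gripper's body (75 mm by 187 mm) begins 45 mm behind the grasp point.
Start: joints at [1.072, 0.181, 1.607, -0, 1.354, -0.206], TCP at [165.953, 550.547, 404.714] pointing down, gripper open.
Joint ranges: [-2.99, 2.99], [-0.89, 2.07], [0.3, 2.58], [-1.14, 4.28], [0, 2.63], [-3.12, 3.12]. Speed limits (rad/s): [2.57, 2.57, 3.01, 3.14, 3.14, 3.14].

INTERFACE

Orientations are given as a 3x3 rotation matrix whose columns are the frame's x, y, z axes.
In Python, from cell import ctrl, vision, hand_in gives the robot as it stands.
- The arm moves only by the tool servo_tool, never from a script. Its arguments are lists of equal length, an entry for each row: "dr": the turn, a rotation vector about the tool's x, y, z in rad, a list of three; "offset": the shift along the tool's x, y, z in mm, a list of three; "gripper": the closure, from 0 (fully open) to 1 (shut). A call has 1 to 10 rows; each row shifts and turns the commanded pose from where the row before left it, along the tool's axes as they then stand; what a row does not reach is not made up. A row lasts 1/12 s, in which the tool goes at most 41.7 mm and 7.16 degrees, less where a joint would pass 70% of its speed; a pose out of reach is approached as far as the arm can. A call with a gripper value outside its range is refused whole. The fingers move at their own pace and stop on an object; the grip force is fixed at half the most. Time passes only in rows, so rows that do not move let the fingers close. It gives the time, the measured TCP pose, the force and the opening at its end, in the units of the state.
- ctrl.read_state(): the state, without advancing time (a new reading comes with each control period).
- vision.snapshot(name): name is "side" or "top"; returns a dict with "img" (420x560x3 uint8, blue, green, red), "depth" (420x560 float32, mm along the optical axis (not along the pixel's ray), 0 where there is no reading), "K" (3x3 intrinsics, pixels), "rvec" (rotation vector, rad) and "tvec" (3), from world to camera coordinates, as OpenCV has them. Camera axes: x right, y down, z forward; pixel columns grow to the right and rows downward; lengths in mm; the calibration is good to about 2 mm. A picture is of the moment at which its call begins.
- hand_in(): hands the job in, once; it reports no verdict.
The state is a dict: "time": time; "joint_pos": joint angles; "qvel": joint speeds; "joint_efforts": joint torques, N m; "position": TCP position; "orientation": TCP orientation; "wrist_force": force on the tool from outside, world axes, zero at the start; "moment": the same for the moment, N m; "opening": opening from 0.0 (shut) to 1.0 (fully open).
Only numpy, scipy, OpenCV 4.12 (cv2) and the standard library are available. Lean on these libraries where they do the work, as an engineer would, in place of code of your own. Each camera call takes 0.05 s, during which the arm holds its last target. There are 200 camera calls.

## Working session

There is one attempt and no reset: what is moved stays moved. The work goes in short steps, Python scripts to look and compute and a tool call to move; the robot and the scene stay as the last step left them, time stands still between calls to the robot, and variables do not carry over. Pictures are saved under pics/ and viewed, about 12 in all and at most 16, crops included, and the job is handed in when it is done.

Besides the shell and the picture viewer there is one more tool, called after "Emit:" by a JSON object that holds its "name" and its "arguments". servo_tool: Moves the arm, as the interface text tells. Its arguments: {"type":"object","properties":{"dr":{"type":"array","items":{"type":"array","items":{"type":"number"}}},"offset":{"type":"array","items":{"type":"array","items":{"type":"number"}}},"gripper":{"type":"array","items":{"type":"number"}}},"required":["dr","offset","gripper"]}

```bash
mkdir -p pics; ls
python3 - <<'E'
from cell import ctrl, vision
import cv2,numpy as np
for n in("top","side"):
    s=vision.snapshot(n); np.savez(f"pics/{n}0.npz",**s); cv2.imwrite(f"pics/{n}0.png",s["img"])
    R=cv2.Rodrigues(s["rvec"])[0]; print(n,s["K"].tolist(),(-R.T@np.array(s["tvec"]).ravel()).round(),R.round(2).tolist())
st=ctrl.read_state();print(st, ctrl.tcp_to_tips)
E
```

```text
pics
top [[530.6581136252846, 0.0, 290.1678506402489], [0.0, 530.6581136252846, 211.50535955648994], [0.0, 0.0, 1.0]] [ 455.  -55. 1265.] [[0.02, -1.0, 0.01], [-1.0, -0.02, -0.08], [0.08, -0.0, -1.0]]
side [[474.74839772406153, 0.0, 279.28093008666133], [0.0, 474.74839772406153, 206.7842055302348], [0.0, 0.0, 1.0]] [450. 651. 930.] [[-0.99, -0.11, -0.01], [-0.07, 0.76, -0.64], [0.08, -0.64, -0.76]]
{'time': 0.1, 'joint_pos': array([ 1.07170473e+00,  1.81480660e-01,  1.60786745e+00,  1.18521318e-05,
        1.35378666e+00, -2.06272756e-01]), 'qvel': array([ 0.00049368, -0.00253523, -0.00051377,  0.00064803,  0.00053155,
        0.0008954 ]), 'joint_efforts': array([ 1.81717996e-04, -4.34818733e+01, -3.42699766e+01,  7.04758591e-02,
        3.40137910e-02, -6.65158382e-05]), 'position': array([165.83858736, 550.34562206, 403.91180736]), 'orientation': array([[ 2.88654107e-01,  9.57433155e-01, -7.48260382e-04],
       [ 9.57432261e-01, -2.88654892e-01, -1.34846171e-03],
       [-1.50705097e-03, -3.27169617e-04, -9.99998811e-01]]), 'wrist_force': array([-0.01852706,  0.68692959, -0.29623302]), 'moment': array([ 0.03977029, -0.00360141, -0.00346735]), 'opening': 0.9990814478655126} 166.0
```

View pics/top0.png

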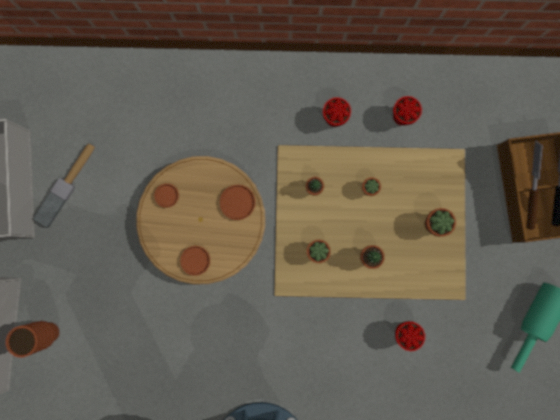

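View pics/side0.png

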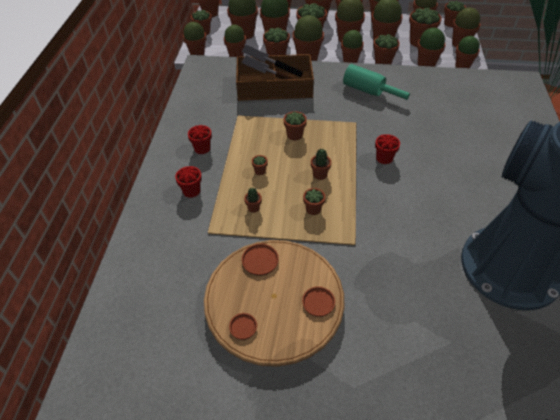

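Top view: rosettes at (371,187) small, (319,250) medium and (441,222) large. Saucers at (166,196) S, (194,261) M and (237,203) L. Things that could be mistaken for them: the cacti at (314,186) and (372,257), and the red pots at (337,112), (407,110) and (410,336). I'll check the choice in one close crop and measure.

```bash
cat > h.py <<'E'
import cv2,numpy as np
def cam(s):
    R=cv2.Rodrigues(s["rvec"])[0]; return R,np.array(s["tvec"]).ravel(),s["K"]
def cast(s,uv,z):
    R,t,K=cam(s); uv=np.atleast_2d(uv).astype(float)
    d=np.c_[uv,np.ones(len(uv))]@np.linalg.inv(K).T@R; c=-R.T@t
    return c+d*((z-c[2])/d[:,2])[:,None]
def cloud(s):
    R,t,K=cam(s); h,w=s["depth"].shape; v,u=np.mgrid[:h,:w]
    p=(np.dstack([u,v,np.ones_like(u)])@np.linalg.inv(K).T)*s["depth"][...,None]
    return (p-t)@R
def proj(s,p): return cv2.projectPoints(np.float64(p).reshape(-1,1,3),s["rvec"],s["tvec"],s["K"],None)[0].reshape(-1,2)
def terr(img):
    h=cv2.cvtColor(img,cv2.COLOR_BGR2HSV); H,S,V=cv2.split(h)
    return (((H<12)|(H>174))&(S>110)&(V>40)).astype(np.uint8)*255
E
python3 - <<'E'
from h import *
S={n:dict(np.load(f"pics/{n}0.npz")) for n in("top","side")}
O={"sr":(371,187,46),"mr":(319,250,56),"lr":(441,222,66),"sc":(314,186,46),"mc":(372,257,56),"ss":(166,196,46),"ms":(194,261,46),"ls":(237,203,46)}
for k,(u,v,z) in O.items():
    g=cast(S["top"],(u,v),z)[0]
    for n in S:
        s=S[n]; P=cloud(s); uv=proj(s,g)[0]
        m=terr(s["img"])
        if k[1]!='s':
            sel=(np.hypot(P[...,0]-g[0],P[...,1]-g[1])<45)&(P[...,2]>z-9)&(P[...,2]<z+6)&(s["depth"]>0)
            q=P[sel]
            (c,r)=cv2.minEnclosingCircle(q[:,:2].astype(np.float32)) if len(q)>3 else ((0,0),0)
            print(k,n,len(q),np.round(c,1),round(r,1),"med",np.median(q[:,:2],0).round(1) if len(q) else '')
        nl,lab,st,ce=cv2.connectedComponentsWithStats(m)
        # component nearest
        d=[np.hypot(*(ce[i]-uv)) if st[i,4]>40 else 1e9 for i in range(1,nl)]; i=1+int(np.argmin(d))
        cs=max(cv2.findContours((lab==i).astype(np.uint8),cv2.RETR_EXTERNAL,cv2.CHAIN_APPROX_NONE)[0],key=cv2.contourArea)
        w=cast(s,cs[:,0],z)[:,:2].astype(np.float32); c,r=cv2.minEnclosingCircle(w); e=cv2.fitEllipse(w)
        print("   mask",k,n,np.round(c,1),round(r,1),"ell",np.round(e[0],1),np.round(e[1],1))
s=S["top"]; cv2.imwrite("pics/crop.png",cv2.resize(s["img"][140:300,120:480],None,fx=2.2,fy=2.2,interpolation=cv2.INTER_CUBIC))
# brass hub
print("hub guess",cast(s,(200,219),36))
E
```

```text
sr top 262 [ 613.5 -246.5] 22.1 med [ 613.  -246.3]
   mask sr top [ 610.6 -113.3] 19.1 ell [ 612.5 -114.3] [34.5 38.9]
sr side 177 [ 610.5 -244.8] 24.3 med [ 612.  -239.3]
   mask sr side [ 613.  -227.4] 35.2 ell [ 612.4 -236.7] [35.  83.4]
mr top 341 [ 461.3 -126. ] 27.3 med [ 460.5 -126.4]
   mask mr top [ 451.2 -247. ] 25.7 ell [ 451.2 -247.4] [46.4 47.3]
mr side 278 [ 460.5 -124.2] 29.1 med [ 460.  -115.4]
   mask mr side [ 455.4 -105.3] 40.8 ell [ 461.5 -120.8] [ 46.7 104.6]
lr top 415 [ 532.7 -403. ] 33.7 med [ 531.6 -397.3]
   mask lr top [ 531.  -392.6] 28.6 ell [ 536.4 -425.9] [ 70.3 114.6]
lr side 224 [ 532.  -401.8] 35.3 med [ 530.2 -387.3]
   mask lr side [ 527.2 -368.7] 56.2 ell [ 532.8 -399.8] [ 55.5 172. ]
sc top 200 [ 612.4 -115.2] 22.3 med [ 609.4 -113.9]
   mask sc top [ 610.6 -113.3] 19.1 ell [ 612.5 -114.3] [34.5 38.9]
sc side 156 [ 610.8 -112.6] 22.6 med [ 609.6 -104.5]
   mask sc side [609.8 -99.2] 30.8 ell [ 611.2 -107.1] [34.9 75.5]
mc top 334 [ 451.  -248.6] 27.7 med [ 450.4 -245.4]
   mask mc top [ 451.2 -247. ] 25.7 ell [ 451.2 -247.4] [46.4 47.3]
mc side 199 [ 451.1 -245.9] 28.4 med [ 450.8 -237.7]
   mask mc side [ 451.2 -224.9] 43.1 ell [ 451.4 -235.3] [ 44.9 104. ]
   mask ss top [582.2 228.1] 27.5 ell [582.5 227.8] [51.3 52.3]
   mask ss side [583. 229.] 29.6 ell [582.7 229.4] [55.  57.5]
   mask ms top [434.7 156.6] 33.4 ell [434.1 156.7] [62.9 63.2]
   mask ms side [434.4 158. ] 35.4 ell [434.5 158.3] [67.2 68.8]
   mask ls top [570.1  64.1] 40.5 ell [570.1  64. ] [77.2 77.9]
   mask ls side [570.   65.6] 43.6 ell [570.2  65.7] [80.8 84.1]
hub guess [[529.31298861 149.07834266  36.        ]]
```

View pics/crop.png

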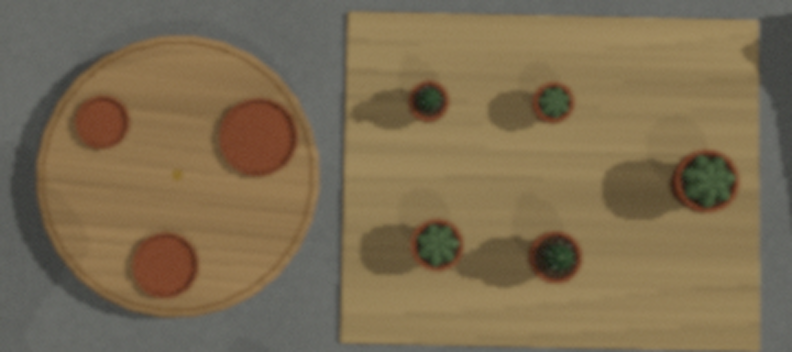

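The crop confirms it. The star rosettes are at (553,102) S, (437,244) M and (706,181) L; the dark columns at (428,100) and (556,257) are the cacti. All the measurements agree, and the saucers lie 94.8 mm from their centroid at (529,150). I'll grip each pot with the jaws along its saucer's radius, so that letting go puts no torque on the turntable.

```bash
cat > go.py <<'E'
import sys,numpy as np
from scipy.spatial.transform import Rotation as Ro
from cell import ctrl
s=ctrl.read_state(); R=s["orientation"]; p=s["position"]
print("t",round(s["time"],2),"pos",p.round(1),"yaw",np.degrees(np.arctan2(R[1,0],R[0,0])).round(2),"F",s["wrist_force"].round(2),"open mm",round(s["opening"]*88,1),"q6",s["joint_pos"][5].round(2))
a=sys.argv[1:]
for i in range(0,len(a),4):
    x,y,z,w=map(float,a[i:i+4]); w=np.radians(w); c,n=np.cos(w),np.sin(w)
    T=np.array([[c,n,0],[n,-c,0],[0,0,-1]]); t=np.array([x,y,z])
    print("turn",Ro.from_matrix(R.T@T).as_rotvec().round(4),"then shift",(T.T@(t-p)).round(1)); R,p=T,t
E
python3 go.py 613 -246 300 55.7 613 -246 187 55.7
```

```text
t 0.1 pos [165.8 550.3 403.9] yaw 73.22 F [-0.02  0.69 -0.3 ] open mm 87.9 q6 -0.21
turn [-1.000e-04  1.500e-03  3.058e-01] then shift [-405.9  818.2  103.9]
turn [0. 0. 0.] then shift [  0.   0. 113.]
```

Emit:
{"name": "servo_tool", "arguments": {"dr": [[0,0.0015,0.102],[0,0,0.102],[0,0,0.102],[0,0,0],[0,0,0],[0,0,0],[0,0,0],[0,0,0],[0,0,0],[0,0,0]], "offset": [[0,0,0],[0,0,0],[0,0,0],[-7,15,2],[-15,30,4],[-15,30,4],[-15,30,4],[-15,30,4],[-15,30,4],[-15,30,4]], "gripper": [0,0,0,0,0,0,0,0,0,0]}}

```text
time: 0.93
position: [272.6, 359.1, 378.0]
orientation: [[0.563, 0.826, 0.0], [0.826, -0.563, 0.001], [0.001, -0.0, -1.0]]
wrist_force: [1.0, 0.2, -0.7]
opening: 1.002
```

Emit:
{"name": "servo_tool", "arguments": {"dr": [[0,0,0],[0,0,0],[0,0,0],[0,0,0],[0,0,0],[0,0,0],[0,0,0],[0,0,0],[0,0,0],[0,0,0]], "offset": [[-15,30,4],[-15,30,4],[-15,30,4],[-15,30,4],[-15,30,4],[-15,30,4],[-15,30,4],[-15,30,4],[-15,30,4],[-15,30,4]], "gripper": [0,0,0,0,0,0,0,0,0,0]}}

```text
time: 1.77
position: [435.9, 66.0, 337.8]
orientation: [[0.564, 0.826, 0.0], [0.826, -0.564, 0.002], [0.001, -0.001, -1.0]]
wrist_force: [0.8, -0.2, 0.2]
opening: 0.998
```

Emit:
{"name": "servo_tool", "arguments": {"dr": [[0,0,0],[0,0,0],[0,0,0],[0,0,0],[0,0,0],[0,0,0],[0,0,0],[0,0,0],[0,0,0],[0,0,0]], "offset": [[-15,30,4],[-15,30,4],[-15,30,4],[-15,30,4],[-15,30,4],[-15,30,4],[-15,30,4],[-15,30,3],[-15,30,2],[-9,17,0]], "gripper": [0,0,0,0,0,0,0,0,0,0]}}

```text
time: 2.6
position: [592.3, -216.0, 303.8]
orientation: [[0.565, 0.825, 0.0], [0.825, -0.565, 0.001], [0.001, -0.001, -1.0]]
wrist_force: [-0.6, 0.3, 0.1]
opening: 0.999
```

```bash
python3 go.py 613 -246 187 55.7
```

```text
t 2.6 pos [ 592.3 -216.   303.8] yaw 55.6 F [-0.59  0.34  0.07] open mm 87.9 q6 -1.51
turn [-0.0006 -0.0009 -0.0018] then shift [-13.1  34.  116.8]
```

Emit:
{"name": "servo_tool", "arguments": {"dr": [[0,0,0],[0,0,0],[0,0,0],[0,0,0],[0,0,0],[0,0,0],[0,0,0],[0,0,0],[0,0,0],[0,0,0]], "offset": [[-7,17,0],[-6,17,0],[0,0,6],[0,0,12],[0,0,12],[0,0,12],[0,0,12],[0,0,12],[0,0,6],[0,0,0]], "gripper": [0,0,0,0,0,0,0,0,0,0]}}

```text
time: 3.43
position: [611.6, -242.1, 230.3]
orientation: [[0.563, 0.826, -0.003], [0.826, -0.563, 0.003], [0.001, -0.004, -1.0]]
wrist_force: [-0.1, 0.5, -0.1]
opening: 1.002
```

```bash
python3 go.py 613 -246 187 55.7
python3 - <<'E'
from cell import vision
import cv2
a=vision.snapshot("side")["img"][80:260,160:400]; cv2.imwrite("pics/p1.png",cv2.resize(a,None,fx=3,fy=3))
E
```

```text
t 3.43 pos [ 611.6 -242.1  230.3] yaw 55.71 F [-0.09  0.54 -0.11] open mm 88.1 q6 -1.53
turn [-0.0041 -0.0013  0.0002] then shift [-2.4  3.4 43.3]
```

View pics/p1.png

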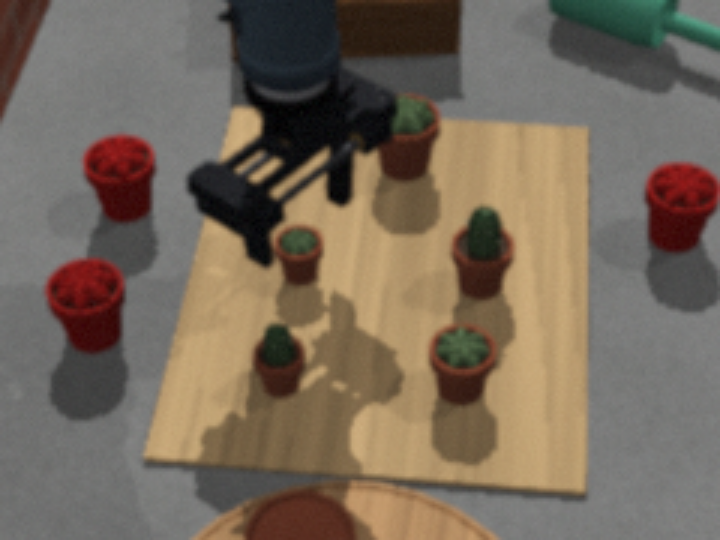

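The side crop shows the open fingers straddling the small rosette at (298,245), clear of the small cactus at (280,355). Descending.

Emit:
{"name": "servo_tool", "arguments": {"dr": [[-0.004,-0.001,0],[0,0,0],[0,0,0],[0,0,0],[0,0,0],[0,0,0],[0,0,0],[0,0,0],[0,0,0]], "offset": [[-1,2,0],[-1,1.5,0],[0,0,6],[0,0,10],[0,0,10],[0,0,10],[0,0,7],[0,0,0],[0,0,0]], "gripper": [0,0,0,0,0,0,0,0,0]}}

```text
time: 4.23
position: [613.9, -246.3, 188.7]
orientation: [[0.564, 0.826, 0.002], [0.826, -0.564, -0.001], [0.0, 0.002, -1.0]]
wrist_force: [0.4, -0.6, 0.2]
opening: 1.003
```

```bash
python3 go.py 613 -246 187 55.7
```

```text
t 4.23 pos [ 613.9 -246.3  188.7] yaw 55.69 F [ 0.38 -0.63  0.16] open mm 88.2 q6 -1.53
turn [ 0.0017 -0.0004 -0.0001] then shift [-0.2 -1.   1.7]
```

Emit:
{"name": "servo_tool", "arguments": {"dr": [[0,0,0],[0,0,0],[0,0,0],[0,0,0],[0,0,0],[0,0,0],[0,0,0],[0,0,0],[0,0,0],[0,0,0]], "offset": [[0,-1,1.7],[0,0,0],[0,0,0],[0,0,0],[0,0,0],[0,0,0],[0,0,0],[0,0,0],[0,0,0],[0,0,0]], "gripper": [0.1,0.2,0.3,0.4,0.45,0.5,0.6,0.8,1,1]}}

```text
time: 5.07
position: [613.5, -246.0, 188.3]
orientation: [[0.564, 0.826, 0.004], [0.826, -0.564, -0.002], [0.001, 0.004, -1.0]]
wrist_force: [0.4, 0.5, 1.7]
opening: 0.484
```

Emit:
{"name": "servo_tool", "arguments": {"dr": [[0,0,0],[0,0,0]], "offset": [[0,0,0],[0,0,0]], "gripper": [1,1]}}

```text
time: 5.23
position: [613.5, -246.0, 188.3]
orientation: [[0.564, 0.826, 0.003], [0.826, -0.564, -0.002], [0.0, 0.004, -1.0]]
wrist_force: [-0.0, 0.1, 2.8]
opening: 0.486
```

```bash
python3 go.py 613 -246 317 55.7 582.5 228.5 317 55.7 582.5 228.5 230 55.7
```

```text
t 5.23 pos [ 613.5 -246.   188.3] yaw 55.69 F [-0.01  0.09  2.76] open mm 42.8 q6 -1.53
turn [ 0.0039 -0.0005 -0.0001] then shift [  -0.3   -0.4 -128.7]
turn [0. 0. 0.] then shift [ 374.8 -292.6    0. ]
turn [0. 0. 0.] then shift [ 0.  0. 87.]
```

Emit:
{"name": "servo_tool", "arguments": {"dr": [[0,0,0],[0,0,0],[0,0,0],[0,0,0],[0,0,0],[0,0,0],[0,0,0],[0,0,0],[0,0,0],[0,0,0]], "offset": [[0,0,-3],[0,0,-8],[0,0,-15],[0,0,-18],[0,0,-18],[0,0,-18],[0,0,-18],[0,0,-16],[0,0,-10],[0,0,-5]], "gripper": [1,1,1,1,1,1,1,1,1,1]}}

```text
time: 6.07
position: [613.5, -246.0, 320.3]
orientation: [[0.564, 0.826, 0.007], [0.826, -0.564, -0.004], [0.001, 0.008, -1.0]]
wrist_force: [0.3, 0.5, -0.4]
opening: 0.481
```

Emit:
{"name": "servo_tool", "arguments": {"dr": [[0,0,0],[0,0,0],[0,0,0],[0,0,0],[0,0,0],[0,0,0],[0,0,0],[0,0,0],[0,0,0],[0,0,0]], "offset": [[5,-4,0],[10,-8,0],[15,-12,0],[20,-15.6,0],[20,-15.6,0],[20,-15.6,0],[20,-15.6,0],[20,-15.6,0],[20,-15.6,0],[20,-15.6,0]], "gripper": [1,1,1,1,1,1,1,1,1,1]}}

```text
time: 6.9
position: [597.5, -27.1, 315.3]
orientation: [[0.563, 0.827, 0.001], [0.827, -0.563, -0.001], [-0.0, 0.001, -1.0]]
wrist_force: [1.2, 0.4, -1.3]
opening: 0.484
```

Emit:
{"name": "servo_tool", "arguments": {"dr": [[0,0,0],[0,0,0],[0,0,0],[0,0,0],[0,0,0],[0,0,0],[0,0,0],[0,0,0],[0,0,0],[0,0,0]], "offset": [[20,-15.6,0],[20,-15.6,0],[20,-15.6,0],[20,-15.6,0],[20,-15.6,0],[20,-15.6,0],[20,-15.6,0],[20,-15.6,0],[20,-15.6,0],[12,-9,0]], "gripper": [1,1,1,1,1,1,1,1,1,1]}}

```text
time: 7.73
position: [581.4, 216.2, 314.9]
orientation: [[0.561, 0.828, 0.0], [0.828, -0.561, -0.001], [-0.001, 0.001, -1.0]]
wrist_force: [-0.4, 0.6, -0.8]
opening: 0.483
```

Emit:
{"name": "servo_tool", "arguments": {"dr": [[0,0,0],[0,0,0],[0,0,0]], "offset": [[6,-4,0],[0,0,0],[0,0,0]], "gripper": [1,1,1]}}

```text
time: 7.98
position: [583.4, 219.7, 315.8]
orientation: [[0.563, 0.826, 0.002], [0.826, -0.563, -0.002], [-0.001, 0.003, -1.0]]
wrist_force: [0.5, 0.0, -1.5]
opening: 0.484
```

```bash
python3 go.py 582.5 228.5 230 55.7 582.5 228.5 221 55.7
```

```text
t 7.98 pos [583.4 219.7 315.8] yaw 55.74 F [ 0.53  0.03 -1.48] open mm 42.6 q6 -0.8
turn [0.0033 0.0006 0.0007] then shift [ 6.8 -5.6 85.8]
turn [0. 0. 0.] then shift [0. 0. 9.]
```

Emit:
{"name": "servo_tool", "arguments": {"dr": [[0.003,0,0],[0,0,0],[0,0,0],[0,0,0],[0,0,0],[0,0,0],[0,0,0],[0,0,0],[0,0,0],[0,0,0]], "offset": [[3,-3,0],[4,-2.6,0],[0,0,6],[0,0,14],[0,0,18],[0,0,18],[0,0,14],[0,0,6],[0,0,2],[0,0,0]], "gripper": [1,1,1,1,1,1,1,1,1,1]}}

```text
time: 8.82
position: [583.2, 228.5, 237.9]
orientation: [[0.564, 0.826, 0.0], [0.826, -0.564, -0.0], [-0.0, 0.0, -1.0]]
wrist_force: [-0.6, 0.2, -1.5]
opening: 0.486
```

```bash
python3 go.py 582.5 228.5 222.5 55.7
python3 - <<'E'
from cell import vision
from h import *
s=vision.snapshot("side"); np.savez("pics/s2.npz",**s); a=s["img"]; b=a[210:370,190:360]; cv2.imwrite("pics/p2.png",cv2.resize(b,None,fx=3.5,fy=3.5))
# saucer/hub check by depth: pot collar points
P=cloud(s); g=np.array([582.5,228.5]); 
zc=48+34
m=(np.hypot(P[...,0]-g[0],P[...,1]-g[1])<27)&(abs(P[...,2]-zc-2)<10)&(terr(a)>0)
q=P[m]; print(len(q),q[:,:2].min(0),q[:,:2].max(0))
E
```

```text
t 8.82 pos [583.2 228.5 237.9] yaw 55.67 F [-0.56  0.19 -1.48] open mm 42.8 q6 -0.79
turn [ 0.0001  0.     -0.0005] then shift [-0.3 -0.6 15.4]
54 [560.48321093 205.3595698 ] [581.47594451 250.61545981]
```

View pics/p2.png

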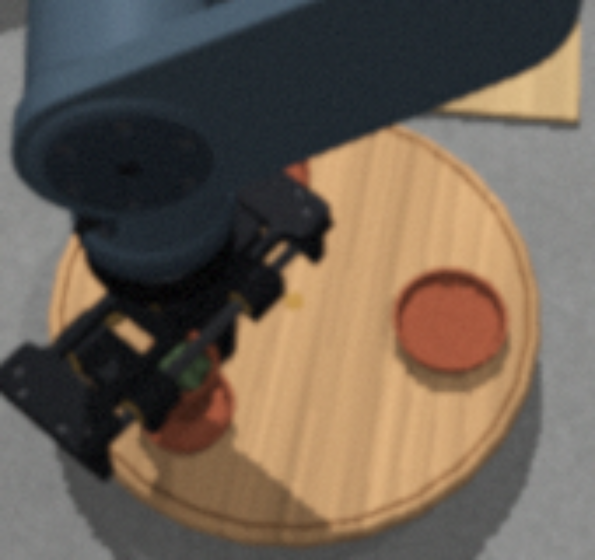

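The pot (195,400 in the crop) hangs over the small saucer, and the hub and the medium saucer (452,320) have not moved. Lowering gently.

Emit:
{"name": "servo_tool", "arguments": {"dr": [[0,0,0],[0,0,0],[0,0,0],[0,0,0],[0,0,0],[0,0,0]], "offset": [[-0.3,-0.6,3],[0,0,3],[0,0,3],[0,0,2],[0,0,1],[0,0,0]], "gripper": [1,1,1,1,1,1]}}

```text
time: 9.37
position: [582.3, 228.8, 225.9]
orientation: [[0.564, 0.826, 0.0], [0.826, -0.564, -0.0], [0.0, 0.0, -1.0]]
wrist_force: [-0.2, 0.9, -1.0]
opening: 0.483
```

Emit:
{"name": "servo_tool", "arguments": {"dr": [[0,0,0],[0,0,0],[0,0,0]], "offset": [[0,0,0.6],[0,0,0.6],[0,0,0]], "gripper": [1,1,1]}}

```text
time: 9.62
position: [582.4, 228.8, 225.0]
orientation: [[0.564, 0.826, 0.001], [0.826, -0.564, -0.0], [0.0, 0.001, -1.0]]
wrist_force: [0.7, 0.2, -1.1]
opening: 0.485
```

Emit:
{"name": "servo_tool", "arguments": {"dr": [[0,0,0],[0,0,0],[0,0,0]], "offset": [[0,0,0.6],[0,0,0.6],[0,0,0]], "gripper": [1,1,1]}}

```text
time: 9.87
position: [582.4, 228.8, 223.7]
orientation: [[0.564, 0.826, 0.001], [0.826, -0.564, -0.0], [0.0, 0.001, -1.0]]
wrist_force: [0.4, 0.2, -1.5]
opening: 0.479
```

Emit:
{"name": "servo_tool", "arguments": {"dr": [[0,0,0],[0,0,0],[0,0,0]], "offset": [[0,0,0.5],[0,0,0.5],[0,0,0]], "gripper": [1,1,1]}}

```text
time: 10.12
position: [582.4, 228.7, 222.7]
orientation: [[0.564, 0.826, 0.001], [0.826, -0.564, -0.0], [0.0, 0.001, -1.0]]
wrist_force: [0.2, -0.1, -0.7]
opening: 0.481
```

Emit:
{"name": "servo_tool", "arguments": {"dr": [[0,0,0],[0,0,0],[0,0,0]], "offset": [[0,0,0.4],[0,0,0],[0,0,0]], "gripper": [1,1,1]}}

```text
time: 10.37
position: [582.4, 228.7, 222.4]
orientation: [[0.564, 0.826, 0.001], [0.826, -0.564, -0.0], [0.0, 0.001, -1.0]]
wrist_force: [0.4, 0.4, -1.0]
opening: 0.478
```

Emit:
{"name": "servo_tool", "arguments": {"dr": [[0,0,0],[0,0,0],[0,0,0]], "offset": [[0,0,0.4],[0,0,0],[0,0,0]], "gripper": [1,1,1]}}

```text
time: 10.62
position: [582.6, 228.7, 222.3]
orientation: [[0.564, 0.826, 0.001], [0.826, -0.564, -0.0], [0.001, 0.001, -1.0]]
wrist_force: [-0.9, 0.4, 0.8]
opening: 0.484
```

Emit:
{"name": "servo_tool", "arguments": {"dr": [[0,0,0],[0,0,0]], "offset": [[0,0,0.4],[0,0,0]], "gripper": [1,1]}}

```text
time: 10.78
position: [582.7, 228.7, 222.3]
orientation: [[0.564, 0.826, 0.002], [0.826, -0.564, -0.0], [0.001, 0.001, -1.0]]
wrist_force: [-1.4, -2.1, 4.6]
opening: 0.488
```

Contact. I'll ease back a touch and then open slowly.

Emit:
{"name": "servo_tool", "arguments": {"dr": [[0,0,0],[0,0,0],[0,0,0],[0,0,0],[0,0,0],[0,0,0],[0,0,0],[0,0,0],[0,0,0],[0,0,0]], "offset": [[0,0,-0.4],[0,0,0],[0,0,0],[0,0,0],[0,0,0],[0,0,0],[0,0,0],[0,0,0],[0,0,0],[0,0,0]], "gripper": [1,1,0.52,0.5,0.48,0.46,0.44,0.42,0.4,0.38]}}

```text
time: 11.62
position: [582.4, 228.8, 221.9]
orientation: [[0.564, 0.826, 0.001], [0.826, -0.564, 0.0], [0.0, 0.0, -1.0]]
wrist_force: [-0.7, 0.3, -0.3]
opening: 0.621
```

Emit:
{"name": "servo_tool", "arguments": {"dr": [[0,0,0],[0,0,0],[0,0,0]], "offset": [[0,0,0],[0,0,0],[0,0,0]], "gripper": [0.3,0.2,0.2]}}

```text
time: 11.87
position: [582.4, 228.8, 222.0]
orientation: [[0.564, 0.826, 0.001], [0.826, -0.564, 0.0], [0.0, 0.001, -1.0]]
wrist_force: [-0.2, -0.2, -0.4]
opening: 0.798
```

```bash
python3 go.py 582.5 228.5 317 55.7 461 -125.5 310 -4.3
```

```text
t 11.87 pos [582.4 228.8 222. ] yaw 55.69 F [-0.2  -0.2  -0.42] open mm 70.2 q6 -0.79
turn [ 0.0006 -0.0004 -0.0001] then shift [ -0.2   0.2 -95. ]
turn [0.     0.     1.0472] then shift [-94.6 362.1   7. ]
```

Emit:
{"name": "servo_tool", "arguments": {"dr": [[0,0,0],[0,0,0],[0,0,0],[0,0,0],[0,0,0],[0,0,0],[0,0,0],[0,0,0],[0,0,0],[0,0,0]], "offset": [[0,0,-3],[0,0,-6],[0,0,-10],[0,0,-14],[0,0,-14],[0,0,-14],[0,0,-14],[0,0,-12],[0,0,-8],[0,0,0]], "gripper": [0.1,0,0,0,0,0,0,0,0,0]}}

```text
time: 12.7
position: [583.1, 228.9, 320.0]
orientation: [[0.564, 0.826, 0.005], [0.826, -0.564, 0.001], [0.003, 0.004, -1.0]]
wrist_force: [-0.3, 0.7, 0.3]
opening: 1.001
```

Emit:
{"name": "servo_tool", "arguments": {"dr": [[0,0,0.105],[0,0,0.105],[0,0,0.105],[0,0,0.105],[0,0,0.105],[0,0,0.105],[0,0,0.105],[0,0,0.105],[0,0,0.105],[0,0,0.102]], "offset": [[0,0,0],[0,0,0],[0,0,0],[0,0,0],[0,0,0],[0,0,0],[0,0,0],[0,0,0],[0,0,0],[0,0,0]], "gripper": [0,0,0,0,0,0,0,0,0,0]}}

```text
time: 13.53
position: [582.1, 228.7, 316.1]
orientation: [[0.997, -0.08, -0.001], [-0.08, -0.997, -0.0], [-0.001, 0.0, -1.0]]
wrist_force: [-0.2, 0.0, -0.0]
opening: 1.0
```

Emit:
{"name": "servo_tool", "arguments": {"dr": [[0,0,0],[0,0,0],[0,0,0],[0,0,0],[0,0,0],[0,0,0],[0,0,0],[0,0,0],[0,0,0],[0,0,0]], "offset": [[-5,20,0],[-9,34,0],[-10,38,0],[-10,38,0],[-10,38,0],[-10,38,0],[-10,38,0],[-10,38,0],[-10,38,0],[-6,24,0]], "gripper": [0,0,0,0,0,0,0,0,0,0]}}

```text
time: 14.37
position: [465.3, -110.0, 316.5]
orientation: [[0.997, -0.076, -0.0], [-0.076, -0.997, -0.0], [-0.0, 0.0, -1.0]]
wrist_force: [0.6, -0.0, 0.1]
opening: 1.004
```

Emit:
{"name": "servo_tool", "arguments": {"dr": [[0,0,0],[0,0,0]], "offset": [[-4,12,0],[0,0,0]], "gripper": [0,0]}}

```text
time: 14.53
position: [461.0, -121.4, 316.5]
orientation: [[0.997, -0.079, -0.0], [-0.079, -0.997, -0.0], [-0.0, 0.0, -1.0]]
wrist_force: [0.4, -0.5, 0.1]
opening: 1.006
```

```bash
cat > chk.py <<'E'
import sys
from cell import vision
from h import *
tag=sys.argv[1]; s=vision.snapshot("top"); np.savez(f"pics/{tag}t.npz",**s)
cv2.imwrite(f"pics/{tag}t.png",cv2.resize(s["img"][140:300,120:480],None,fx=2.2,fy=2.2,interpolation=cv2.INTER_CUBIC))
P=cloud(s); m=terr(s["img"]); 
for k,(x,y,r,zp) in {"ss":(582.5,228.5,29,80),"ms":(434.4,157.3,35,90),"ls":(570.1,64.9,42,100)}.items():
    d=np.hypot(P[...,0]-x,P[...,1]-y)
    rim=(d<r+8)&(abs(P[...,2]-45)<4); q=P[rim]
    if len(q)>10: c,rr=cv2.minEnclosingCircle(q[:,:2].astype(np.float32)); print(k,"saucer rim",np.round(c,1),round(rr,1),len(q))
    col=(d<r+8)&(P[...,2]>zp-9)&(P[...,2]<zp+6); q=P[col]
    if len(q)>30: c,rr=cv2.minEnclosingCircle(q[:,:2].astype(np.float32)); print(k,"  pot",np.round(c,1),round(rr,1),len(q),"ztop",np.percentile(P[d<r][:,2],98).round(1))
n,l,st,ce=cv2.connectedComponentsWithStats(m)
for i in range(1,n):
    if st[i,4]>60 and 130<ce[i][0]<275:
        cs=max(cv2.findContours((l==i).astype(np.uint8),0,1)[0],key=cv2.contourArea)
        c,rr=cv2.minEnclosingCircle(cast(s,cs[:,0],46)[:,:2].astype(np.float32)); print("mask@46",np.round(c,1),round(rr,1))
E
python3 chk.py a; python3 go.py 461 -125.5 260 -4.3  461 -125.5 196 -4.3
```

```text
ss saucer rim [585.1 230.3] 35.6 112
ss   pot [581.7 227.3] 22.1 288 ztop 87.2
ms saucer rim [433.8 157.8] 42.4 404
ls saucer rim [569.   66.2] 49.3 525
mask@46 [1046.9  175.7] 67.7
mask@46 [1049.4   27.3] 69.0
mask@46 [1028.2  242.7] 69.5
mask@46 [1030.4   95.7] 67.0
mask@46 [1007.2  299.8] 65.6
mask@46 [1006.8  161.3] 64.3
mask@46 [1007.6   21.6] 64.3
mask@46 [988.3 219.8] 64.2
mask@46 [989.  85.] 61.8
mask@46 [582.  229.8] 28.3
mask@46 [569.5  63.7] 40.0
mask@46 [433.9 155.8] 33.4
t 14.58 pos [ 461.4 -120.2  316.5] yaw -4.47 F [ 0.18 -0.69 -0.78] open mm 87.9 q6 -0.43
turn [-0.0005  0.     -0.003 ] then shift [-0.   5.3 56.5]
turn [0. 0. 0.] then shift [ 0.  0. 64.]
```

View pics/at.png

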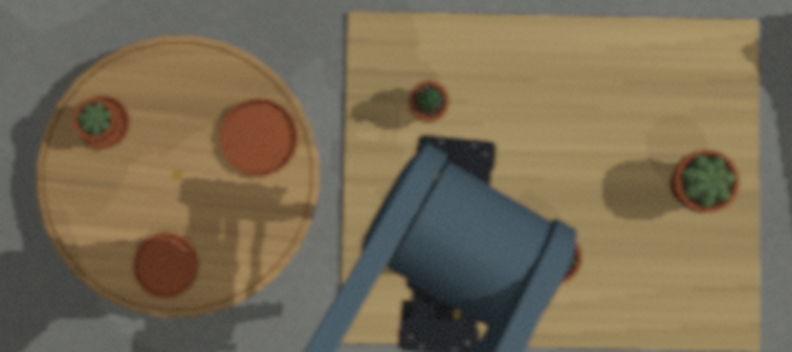

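The small pot is centred in its saucer within about 1 mm, and the table and the other saucers have not moved. Next, the medium pot.

Emit:
{"name": "servo_tool", "arguments": {"dr": [[0,0,-0.003],[0,0,0],[0,0,0],[0,0,0],[0,0,0],[0,0,0],[0,0,0],[0,0,0],[0,0,0],[0,0,0]], "offset": [[0,3,0],[0,2,4],[0,0,10],[0,0,16],[0,0,16],[0,0,16],[0,0,14],[0,0,8],[0,0,0],[0,0,0]], "gripper": [0,0,0,0,0,0,0,0,0,0]}}

```text
time: 15.42
position: [461.6, -123.6, 232.4]
orientation: [[0.997, -0.071, -0.0], [-0.071, -0.997, 0.001], [-0.001, -0.001, -1.0]]
wrist_force: [-0.0, -0.1, 0.4]
opening: 1.002
```

```bash
python3 go.py 461 -125.5 196 -4.3
```

```text
t 15.42 pos [ 461.6 -123.6  232.4] yaw -4.08 F [-0.02 -0.11  0.41] open mm 88.2 q6 -0.44
turn [-0.0007  0.0005  0.0039] then shift [-0.5  1.9 36.4]
```

Emit:
{"name": "servo_tool", "arguments": {"dr": [[0,0,0.004],[0,0,0],[0,0,0],[0,0,0],[0,0,0],[0,0,0],[0,0,0],[0,0,0]], "offset": [[-0.5,2,0],[0,0,5],[0,0,9],[0,0,10],[0,0,8],[0,0,4],[0,0,0],[0,0,0]], "gripper": [0,0,0,0,0,0,0,0]}}

```text
time: 16.08
position: [460.9, -126.1, 196.4]
orientation: [[0.997, -0.076, -0.0], [-0.076, -0.997, 0.001], [-0.0, -0.001, -1.0]]
wrist_force: [-0.3, -0.5, 0.4]
opening: 0.999
```

```bash
python3 go.py 461 -125.5 196 -4.3
```

```text
t 16.08 pos [ 460.9 -126.1  196.4] yaw -4.36 F [-0.25 -0.54  0.39] open mm 87.9 q6 -0.44
turn [-0.0006  0.0003 -0.001 ] then shift [ 0.1 -0.6  0.4]
```

Emit:
{"name": "servo_tool", "arguments": {"dr": [[0,0,0],[0,0,0],[0,0,0],[0,0,0],[0,0,0],[0,0,0],[0,0,0],[0,0,0],[0,0,0],[0,0,0]], "offset": [[0,-0.5,0],[0,0,0],[0,0,0],[0,0,0],[0,0,0],[0,0,0],[0,0,0],[0,0,0],[0,0,0],[0,0,0]], "gripper": [0.1,0.2,0.25,0.3,0.35,0.4,0.6,1,1,1]}}

```text
time: 16.92
position: [461.2, -125.7, 197.1]
orientation: [[0.997, -0.076, 0.001], [-0.076, -0.997, -0.0], [0.001, 0.0, -1.0]]
wrist_force: [-1.1, -0.2, 1.7]
opening: 0.613
```

```bash
python3 go.py 461 -125.5 320 -4.3 434.4 157.3 320 -4.3 434.4 157.3 240 -4.3
```

```text
t 16.92 pos [ 461.2 -125.7  197.1] yaw -4.35 F [-1.12 -0.18  1.71] open mm 53.9 q6 -0.44
turn [ 0.0001 -0.0011 -0.0009] then shift [  -0.2   -0.2 -122.9]
turn [0. 0. 0.] then shift [ -47.7 -280.     0. ]
turn [0. 0. 0.] then shift [ 0.  0. 80.]
```

Emit:
{"name": "servo_tool", "arguments": {"dr": [[0,0,0],[0,0,0],[0,0,0],[0,0,0],[0,0,0],[0,0,0],[0,0,0],[0,0,0],[0,0,0],[0,0,0]], "offset": [[0,0,-3],[0,0,-8],[0,0,-14],[0,0,-18],[0,0,-18],[0,0,-18],[0,0,-16],[0,0,-14],[0,0,-9],[0,0,-5]], "gripper": [1,1,1,1,1,1,1,1,1,1]}}

```text
time: 17.75
position: [461.1, -125.7, 321.4]
orientation: [[0.997, -0.076, 0.002], [-0.076, -0.997, -0.001], [0.002, 0.001, -1.0]]
wrist_force: [-0.1, 1.0, -2.7]
opening: 0.612
```

Emit:
{"name": "servo_tool", "arguments": {"dr": [[0,0,0],[0,0,0],[0,0,0],[0,0,0],[0,0,0],[0,0,0],[0,0,0],[0,0,0],[0,0,0],[0,0,0]], "offset": [[-1,-6,0],[-2,-12,0],[-3,-18,0],[-4,-22,0],[-4,-22,0],[-4,-22,0],[-4,-22,0],[-4,-22,0],[-4,-22,0],[-4,-22,0]], "gripper": [1,1,1,1,1,1,1,1,1,1]}}

```text
time: 18.58
position: [440.2, 68.4, 318.6]
orientation: [[0.997, -0.076, -0.002], [-0.076, -0.997, 0.001], [-0.002, -0.0, -1.0]]
wrist_force: [0.4, 0.0, -1.9]
opening: 0.608
```

Emit:
{"name": "servo_tool", "arguments": {"dr": [[0,0,0],[0,0,0],[0,0,0],[0,0,0],[0,0,0],[0,0,0],[0,0,0]], "offset": [[-4,-22,0],[-4,-22,0],[-4,-20,0],[-2,-12,0],[0,-6,0],[0,0,0],[0,0,0]], "gripper": [1,1,1,1,1,1,1]}}

```text
time: 19.17
position: [433.3, 149.5, 319.3]
orientation: [[0.997, -0.075, -0.001], [-0.075, -0.997, -0.0], [-0.001, 0.0, -1.0]]
wrist_force: [0.5, -1.2, -2.6]
opening: 0.612
```

```bash
python3 go.py 434.4 157.3 245 -4.3
```

```text
t 19.17 pos [433.3 149.5 319.3] yaw -4.29 F [ 0.5  -1.23 -2.65] open mm 53.8 q6 0.15
turn [0.0004 0.0006 0.0001] then shift [ 0.5 -7.9 74.3]
```

Emit:
{"name": "servo_tool", "arguments": {"dr": [[0,0,0],[0,0,0],[0,0,0],[0,0,0],[0,0,0],[0,0,0],[0,0,0],[0,0,0],[0,0,0],[0,0,0]], "offset": [[0.5,-4,0],[0,-4,0],[0,0,6],[0,0,14],[0,0,16],[0,0,16],[0,0,14],[0,0,7],[0,0,2],[0,0,0]], "gripper": [1,1,1,1,1,1,1,1,1,1]}}

```text
time: 20.0
position: [434.9, 156.9, 244.5]
orientation: [[0.997, -0.076, -0.0], [-0.076, -0.997, -0.0], [-0.0, 0.0, -1.0]]
wrist_force: [0.8, -0.8, -2.0]
opening: 0.611
```

```bash
python3 go.py 434.4 157.3 233 -4.3
python3 - <<'E'
from cell import vision
from h import *
s=vision.snapshot("side"); b=s["img"][210:370,190:360]; cv2.imwrite("pics/p3.png",cv2.resize(b,None,fx=3.5,fy=3.5))
E
```

```text
t 20.0 pos [434.9 156.9 244.5] yaw -4.38 F [ 0.77 -0.84 -2.05] open mm 53.8 q6 0.17
turn [ 0.0001  0.0004 -0.0014] then shift [-0.5 -0.3 11.5]
```

View pics/p3.png

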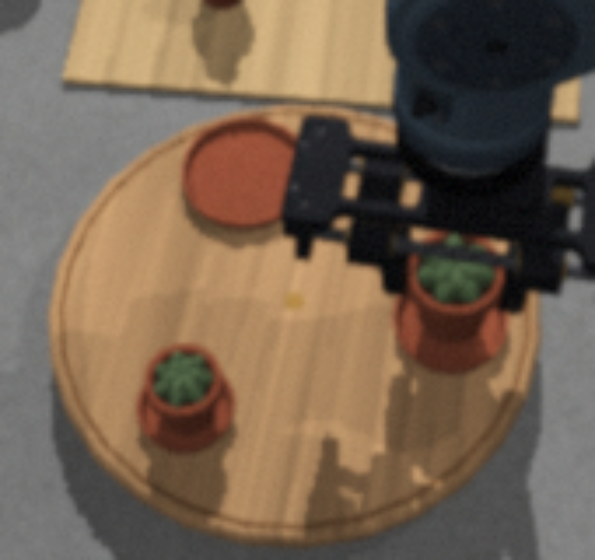

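The medium pot (455,280) hangs over the middle of its saucer, and the small pot (185,385) stands upright in its own. Lowering.

Emit:
{"name": "servo_tool", "arguments": {"dr": [[0,0,0],[0,0,0],[0,0,0],[0,0,0],[0,0,0],[0,0,0],[0,0,0]], "offset": [[-0.5,-0.3,3],[0,0,3],[0,0,3],[0,0,2],[0,0,1],[0,0,0.4],[0,0,0]], "gripper": [1,1,1,1,1,1,1]}}

```text
time: 20.63
position: [434.5, 157.5, 232.5]
orientation: [[0.997, -0.076, 0.001], [-0.076, -0.997, -0.0], [0.001, -0.0, -1.0]]
wrist_force: [0.1, -0.2, -1.8]
opening: 0.608
```

Emit:
{"name": "servo_tool", "arguments": {"dr": [[0,0,0],[0,0,0],[0,0,0]], "offset": [[0,0,0.5],[0,0,0.3],[0,0,0]], "gripper": [1,1,1]}}

```text
time: 20.88
position: [434.5, 157.5, 231.7]
orientation: [[0.997, -0.076, 0.001], [-0.076, -0.997, 0.0], [0.001, -0.0, -1.0]]
wrist_force: [0.2, 0.7, -0.9]
opening: 0.612
```

Emit:
{"name": "servo_tool", "arguments": {"dr": [[0,0,0],[0,0,0],[0,0,0]], "offset": [[0,0,0.4],[0,0,0],[0,0,0]], "gripper": [1,1,1]}}

```text
time: 21.13
position: [434.5, 157.5, 231.3]
orientation: [[0.997, -0.076, 0.001], [-0.076, -0.997, -0.0], [0.001, -0.0, -1.0]]
wrist_force: [-0.3, -0.1, -1.0]
opening: 0.61
```

Emit:
{"name": "servo_tool", "arguments": {"dr": [[0,0,0],[0,0,0],[0,0,0]], "offset": [[0,0,0.4],[0,0,0],[0,0,0]], "gripper": [1,1,1]}}

```text
time: 21.38
position: [434.5, 157.5, 231.1]
orientation: [[0.997, -0.076, 0.001], [-0.076, -0.997, 0.0], [0.001, -0.0, -1.0]]
wrist_force: [-0.8, 0.4, 1.5]
opening: 0.612
```

In contact. Releasing slowly and then retreating.

Emit:
{"name": "servo_tool", "arguments": {"dr": [[0,0,0],[0,0,0],[0,0,0],[0,0,0],[0,0,0],[0,0,0],[0,0,0],[0,0,0],[0,0,0],[0,0,0]], "offset": [[0,0,-0.1],[0,0,0],[0,0,0],[0,0,0],[0,0,0],[0,0,0],[0,0,0],[0,0,0],[0,0,0],[0,0,0]], "gripper": [1,0.4,0.38,0.36,0.34,0.32,0.3,0.26,0.2,0.16]}}

```text
time: 22.22
position: [434.5, 157.5, 231.0]
orientation: [[0.997, -0.076, 0.001], [-0.076, -0.997, -0.0], [0.001, -0.0, -1.0]]
wrist_force: [0.5, 0.3, 0.8]
opening: 0.835
```

Emit:
{"name": "servo_tool", "arguments": {"dr": [[0,0,0],[0,0,0],[0,0,0],[0,0,0],[0,0,0],[0,0,0],[0,0,0],[0,0,0],[0,0,0],[0,0,0]], "offset": [[0,0,0],[0,0,0],[0,0,-3],[0,0,-7],[0,0,-14],[0,0,-16],[0,0,-16],[0,0,-16],[0,0,-12],[0,0,-6]], "gripper": [0.14,0.1,0.1,0.1,0.1,0.1,0,0,0,0]}}

```text
time: 23.05
position: [434.9, 157.6, 323.4]
orientation: [[0.997, -0.076, 0.004], [-0.076, -0.997, 0.0], [0.004, -0.001, -1.0]]
wrist_force: [0.1, 0.3, -0.8]
opening: 1.004
```

```bash
python3 go.py  434.4 157.3 330 -64.3 532.5 -402.5 320 -64.3
```

```text
t 23.05 pos [434.9 157.6 323.4] yaw -4.35 F [ 0.13  0.31 -0.77] open mm 88.3 q6 0.17
turn [-0.0027 -0.0034  1.0464] then shift [ 0.   0.6 -6.6]
turn [0. 0. 0.] then shift [547.  154.4  10. ]
```

Emit:
{"name": "servo_tool", "arguments": {"dr": [[0,0,0.105],[0,0,0.105],[0,0,0.105],[0,0,0.105],[0,0,0.105],[0,0,0.105],[0,0,0.105],[0,0,0.105],[0,0,0.105],[0,0,0.102]], "offset": [[0,0,0],[0,0,0],[0,0,0],[0,0,0],[0,0,0],[0,0,0],[0,0,0],[0,0,0],[0,0,0],[0,0,0]], "gripper": [0,0,0,0,0,0,0,0,0,0]}}

```text
time: 23.88
position: [434.2, 157.5, 321.0]
orientation: [[0.428, -0.904, 0.0], [-0.904, -0.428, -0.0], [0.0, -0.0, -1.0]]
wrist_force: [-0.2, 0.6, -0.4]
opening: 1.002
```

Emit:
{"name": "servo_tool", "arguments": {"dr": [[0,0,0],[0,0,0],[0,0,0],[0,0,0],[0,0,0],[0,0,0],[0,0,0],[0,0,0],[0,0,0],[0,0,0]], "offset": [[10,3,0],[20,6,0],[32,9,0],[32,9,0],[32,9,0],[32,9,0],[32,9,0],[32,9,0],[32,9,0],[32,9,0]], "gripper": [0,0,0,0,0,0,0,0,0,0]}}

```text
time: 24.72
position: [484.8, -137.7, 321.1]
orientation: [[0.436, -0.9, 0.001], [-0.9, -0.436, -0.0], [0.0, -0.001, -1.0]]
wrist_force: [1.2, -0.1, 1.2]
opening: 1.001
```

Emit:
{"name": "servo_tool", "arguments": {"dr": [[0,0,0],[0,0,0],[0,0,0],[0,0,0],[0,0,0],[0,0,0],[0,0,0],[0,0,0],[0,0,0],[0,0,0]], "offset": [[32,9,0],[32,9,0],[32,9,0],[32,9,0],[32,9,0],[32,9,0],[32,9,0],[22,6,0],[12,3,0],[0,0,0]], "gripper": [0,0,0,0,0,0,0,0,0,0]}}

```text
time: 25.55
position: [531.1, -402.5, 320.7]
orientation: [[0.433, -0.901, 0.001], [-0.901, -0.433, -0.001], [0.001, -0.0, -1.0]]
wrist_force: [-0.2, -0.4, 0.3]
opening: 0.995
```

```bash
python3 go.py 532.5 -402.5 245 -64.3; python3 chk.py b | grep -v '@46 \[\(1...\|98\)'
```

```text
t 25.55 pos [ 531.1 -402.5  320.7] yaw -64.32 F [-0.16 -0.36  0.28] open mm 87.6 q6 0.3
turn [-0.0002 -0.0011 -0.0004] then shift [ 0.6 -1.3 75.7]
ss saucer rim [580.8 221.6] 34.3 115
ss   pot [581.  227.3] 22.4 284 ztop 87.3
ms saucer rim [434.4 157.2] 42.7 158
ms   pot [433.7 157.1] 27.7 387 ztop 100.1
ls saucer rim [570.3  64.2] 49.3 533
mask@46 [997.1 261.6] 104.7
mask@46 [952.7  74.4] 184.2
mask@46 [582.7 228.4] 27.2
mask@46 [570.5  63.9] 40.3
mask@46 [434.6 157.2] 33.2
```

View pics/bt.png

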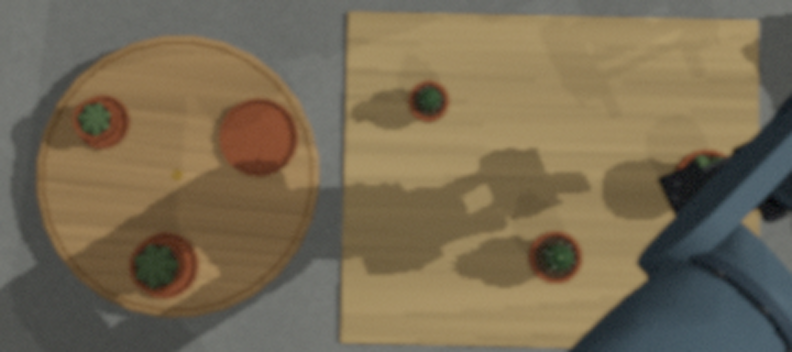

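Two pots sit centred, the cacti have not moved, and the large saucer is still at (570.3, 64.5). Next, the large pot.

Emit:
{"name": "servo_tool", "arguments": {"dr": [[0,0,0],[0,0,0],[0,0,0],[0,0,0],[0,0,0],[0,0,0],[0,0,0],[0,0,0],[0,0,0],[0,0,0]], "offset": [[0.6,-1.3,0],[0,0,5],[0,0,12],[0,0,15],[0,0,15],[0,0,14],[0,0,10],[0,0,5],[0,0,0],[0,0,0]], "gripper": [0,0,0,0,0,0,0,0,0,0]}}

```text
time: 26.43
position: [533.6, -399.0, 245.1]
orientation: [[0.433, -0.901, 0.001], [-0.901, -0.433, 0.0], [0.0, -0.001, -1.0]]
wrist_force: [-0.6, 0.1, 0.4]
opening: 0.998
```

```bash
python3 go.py 532.5 -402.5 205 -64.3
```

```text
t 26.43 pos [ 533.6 -399.   245.1] yaw -64.33 F [-0.64  0.08  0.38] open mm 87.8 q6 0.3
turn [-0.0007 -0.0002 -0.0005] then shift [ 2.6  2.5 40.1]
```

Emit:
{"name": "servo_tool", "arguments": {"dr": [[0,0,0],[0,0,0],[0,0,0],[0,0,0],[0,0,0],[0,0,0],[0,0,0],[0,0,0],[0,0,0]], "offset": [[2.6,2.5,0],[0,0,0],[0,0,5],[0,0,9],[0,0,11],[0,0,9],[0,0,5],[0,0,0],[0,0,0]], "gripper": [0,0,0,0,0,0,0,0,0]}}

```text
time: 27.18
position: [532.3, -402.3, 205.2]
orientation: [[0.433, -0.901, -0.0], [-0.901, -0.433, 0.001], [-0.001, -0.0, -1.0]]
wrist_force: [0.5, -0.6, 1.4]
opening: 1.0
```

```bash
python3 go.py 532.5 -402.5 205 -64.3
```

```text
t 27.18 pos [ 532.3 -402.3  205.2] yaw -64.34 F [ 0.46 -0.64  1.39] open mm 88.0 q6 0.3
turn [-0.0003  0.0011 -0.0007] then shift [ 0.3 -0.1  0.2]
```

Emit:
{"name": "servo_tool", "arguments": {"dr": [[0,0,0],[0,0,0],[0,0,0],[0,0,0],[0,0,0],[0,0,0],[0,0,0],[0,0,0],[0,0,0]], "offset": [[0,0,0],[0,0,0],[0,0,0],[0,0,0],[0,0,0],[0,0,0],[0,0,0],[0,0,0],[0,0,0]], "gripper": [0.06,0.12,0.18,0.22,0.26,0.4,1,1,1]}}

```text
time: 27.93
position: [532.5, -402.4, 206.5]
orientation: [[0.433, -0.901, 0.001], [-0.901, -0.433, 0.0], [0.0, -0.001, -1.0]]
wrist_force: [-1.4, 2.0, 4.6]
opening: 0.739
```

```bash
python3 go.py 532.5 -402.5 335 -64.3 570.2 64.7 335 -64.3
```

```text
t 27.93 pos [ 532.5 -402.4  206.5] yaw -64.34 F [-1.37  1.97  4.6 ] open mm 65.0 q6 0.3
turn [-0.0007 -0.0002 -0.0007] then shift [ 1.000e-01 -0.000e+00 -1.285e+02]
turn [0. 0. 0.] then shift [-404.6 -236.6    0. ]
```

Emit:
{"name": "servo_tool", "arguments": {"dr": [[0,0,0],[0,0,0],[0,0,0],[0,0,0],[0,0,0],[0,0,0],[0,0,0],[0,0,0],[0,0,0],[0,0,0]], "offset": [[0,0,-3],[0,0,-8],[0,0,-14],[0,0,-18],[0,0,-18],[0,0,-18],[0,0,-18],[0,0,-16],[0,0,-10],[0,0,-6]], "gripper": [1,1,1,1,1,1,1,1,1,1]}}

```text
time: 28.77
position: [532.6, -402.8, 337.7]
orientation: [[0.433, -0.901, 0.003], [-0.901, -0.433, -0.002], [0.003, -0.002, -1.0]]
wrist_force: [-0.4, 0.8, -2.6]
opening: 0.736
```

Emit:
{"name": "servo_tool", "arguments": {"dr": [[0,0,0],[0,0,0],[0,0,0],[0,0,0],[0,0,0],[0,0,0],[0,0,0],[0,0,0],[0,0,0],[0,0,0]], "offset": [[-5,-3,0],[-10,-6,0],[-16,-9,0],[-21,-12,0],[-22,-13,0],[-22,-13,0],[-22,-13,0],[-22,-13,0],[-22,-13,0],[-22,-13,0]], "gripper": [1,1,1,1,1,1,1,1,1,1]}}

```text
time: 29.6
position: [549.3, -187.3, 333.5]
orientation: [[0.433, -0.901, -0.002], [-0.901, -0.433, 0.002], [-0.002, 0.001, -1.0]]
wrist_force: [0.1, -0.4, -3.5]
opening: 0.733
```

Emit:
{"name": "servo_tool", "arguments": {"dr": [[0,0,0],[0,0,0],[0,0,0],[0,0,0],[0,0,0],[0,0,0],[0,0,0],[0,0,0],[0,0,0],[0,0,0]], "offset": [[-22,-13,0],[-22,-13,0],[-22,-13,0],[-22,-13,0],[-22,-13,0],[-22,-13,0],[-22,-13,0],[-22,-13,0],[-18,-11,0],[-12,-7,0]], "gripper": [1,1,1,1,1,1,1,1,1,1]}}

```text
time: 30.43
position: [569.7, 51.5, 333.7]
orientation: [[0.435, -0.901, -0.002], [-0.901, -0.435, 0.001], [-0.002, 0.001, -1.0]]
wrist_force: [0.0, -0.7, -3.3]
opening: 0.734
```

Emit:
{"name": "servo_tool", "arguments": {"dr": [[0,0,0],[0,0,0]], "offset": [[-5,-3,0],[0,0,0]], "gripper": [1,1]}}

```text
time: 30.6
position: [570.8, 55.8, 334.3]
orientation: [[0.435, -0.901, -0.001], [-0.901, -0.435, 0.0], [-0.001, 0.001, -1.0]]
wrist_force: [0.2, -0.9, -2.7]
opening: 0.735
```

```bash
python3 go.py 570.2 64.7 335 -64.3 570.2 64.7 254 -64.3
```

```text
t 30.6 pos [570.8  55.8 334.3] yaw -64.23 F [ 0.21 -0.92 -2.7 ] open mm 64.7 q6 1.01
turn [0.0006 0.0005 0.0013] then shift [-8.3 -3.3 -0.7]
turn [0. 0. 0.] then shift [ 0.  0. 81.]
```

Emit:
{"name": "servo_tool", "arguments": {"dr": [[0,0,0.001],[0,0,0],[0,0,0],[0,0,0],[0,0,0],[0,0,0],[0,0,0],[0,0,0],[0,0,0],[0,0,0]], "offset": [[-5,-2,0],[-3.3,-1.3,0],[0,0,6],[0,0,14],[0,0,18],[0,0,17],[0,0,14],[0,0,7],[0,0,3],[0,0,0]], "gripper": [1,1,1,1,1,1,1,1,1,1]}}

```text
time: 31.43
position: [570.6, 62.9, 255.4]
orientation: [[0.432, -0.902, -0.0], [-0.902, -0.432, 0.0], [-0.0, 0.0, -1.0]]
wrist_force: [0.2, -0.7, -3.2]
opening: 0.736
```

```bash
python3 go.py 570.2 64.7 242 -64.3
python3 - <<'E'
from cell import vision
from h import *
s=vision.snapshot("side"); b=s["img"][210:370,190:360]; cv2.imwrite("pics/p4.png",cv2.resize(b,None,fx=3.5,fy=3.5))
E
```

```text
t 31.43 pos [570.6  62.9 255.4] yaw -64.44 F [ 0.19 -0.71 -3.23] open mm 64.7 q6 1.03
turn [ 0.0004  0.0002 -0.0024] then shift [-1.8 -0.4 13.4]
```

View pics/p4.png

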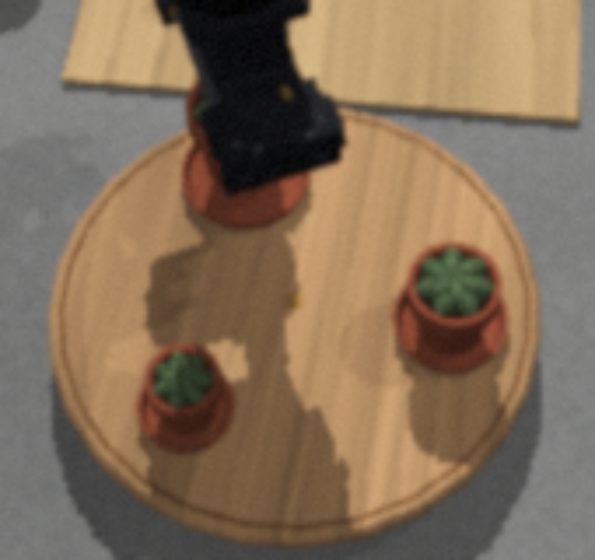

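The large pot is over the large saucer (245,180), and the other two stand upright. Lowering.

Emit:
{"name": "servo_tool", "arguments": {"dr": [[0,0,-0.002],[0,0,0],[0,0,0],[0,0,0],[0,0,0],[0,0,0],[0,0,0],[0,0,0]], "offset": [[-1.6,-0.4,0],[0,0,3],[0,0,3],[0,0,3],[0,0,2],[0,0,1.5],[0,0,0.5],[0,0,0]], "gripper": [1,1,1,1,1,1,1,1]}}

```text
time: 32.15
position: [570.4, 65.0, 242.9]
orientation: [[0.434, -0.901, 0.0], [-0.901, -0.434, 0.0], [0.0, -0.0, -1.0]]
wrist_force: [-0.2, -0.2, -2.9]
opening: 0.739
```

Emit:
{"name": "servo_tool", "arguments": {"dr": [[0,0,0],[0,0,0],[0,0,0]], "offset": [[0,0,0.4],[0,0,0.3],[0,0,0]], "gripper": [1,1,1]}}

```text
time: 32.4
position: [570.5, 65.0, 242.5]
orientation: [[0.434, -0.901, 0.001], [-0.901, -0.434, 0.0], [0.0, -0.001, -1.0]]
wrist_force: [-0.3, 0.1, -2.8]
opening: 0.738
```

```bash
python3 go.py 570.2 64.7 240.5 -64.3
```

```text
t 32.4 pos [570.5  65.  242.5] yaw -64.29 F [-0.33  0.12 -2.84] open mm 64.9 q6 1.03
turn [-0.0008 -0.0004  0.0003] then shift [0.1 0.4 2. ]
```

Emit:
{"name": "servo_tool", "arguments": {"dr": [[0,0,0],[0,0,0],[0,0,0],[0,0,0]], "offset": [[0,0,0.5],[0,0,0.5],[0,0,0.4],[0,0,0]], "gripper": [1,1,1,1]}}

```text
time: 32.73
position: [570.4, 65.0, 240.9]
orientation: [[0.434, -0.901, 0.001], [-0.901, -0.434, 0.0], [0.0, -0.001, -1.0]]
wrist_force: [0.2, -0.8, -3.1]
opening: 0.737
```

Emit:
{"name": "servo_tool", "arguments": {"dr": [[0,0,0],[0,0,0],[0,0,0]], "offset": [[0,0,0.4],[0,0,0],[0,0,0]], "gripper": [1,1,1]}}

```text
time: 32.98
position: [570.4, 65.0, 240.6]
orientation: [[0.434, -0.901, 0.001], [-0.901, -0.434, 0.0], [0.0, -0.001, -1.0]]
wrist_force: [0.3, -0.9, -3.3]
opening: 0.738
```

Emit:
{"name": "servo_tool", "arguments": {"dr": [[0,0,0],[0,0,0],[0,0,0]], "offset": [[0,0,0.4],[0,0,0],[0,0,0]], "gripper": [1,1,1]}}

```text
time: 33.23
position: [570.6, 65.0, 240.5]
orientation: [[0.434, -0.901, 0.001], [-0.901, -0.434, 0.0], [0.0, -0.001, -1.0]]
wrist_force: [-0.4, 0.7, -1.0]
opening: 0.739
```

Emit:
{"name": "servo_tool", "arguments": {"dr": [[0,0,0],[0,0,0],[0,0,0]], "offset": [[0,0,0.3],[0,0,0],[0,0,0]], "gripper": [1,1,1]}}

```text
time: 33.48
position: [570.7, 65.0, 240.4]
orientation: [[0.434, -0.901, 0.002], [-0.901, -0.434, 0.0], [0.001, -0.002, -1.0]]
wrist_force: [-1.2, -0.2, 2.2]
opening: 0.735
```

In contact and nearly balanced. Releasing.

Emit:
{"name": "servo_tool", "arguments": {"dr": [[0,0,0],[0,0,0],[0,0,0],[0,0,0],[0,0,0],[0,0,0],[0,0,0],[0,0,0],[0,0,0],[0,0,0]], "offset": [[0,0,-0.2],[0,0,0],[0,0,0],[0,0,0],[0,0,0],[0,0,0],[0,0,0],[0,0,0],[0,0,0],[0,0,0]], "gripper": [1,0.27,0.25,0.23,0.21,0.19,0.16,0.13,0.1,0.06]}}

```text
time: 34.32
position: [570.4, 64.9, 240.1]
orientation: [[0.434, -0.901, 0.001], [-0.901, -0.434, -0.0], [0.0, -0.001, -1.0]]
wrist_force: [-0.5, -0.7, 0.6]
opening: 0.937
```

Emit:
{"name": "servo_tool", "arguments": {"dr": [[0,0,0],[0,0,0],[0,0,0],[0,0,0],[0,0,0],[0,0,0],[0,0,0],[0,0,0],[0,0,0],[0,0,0]], "offset": [[0,0,0],[0,0,0],[0,0,0],[0,0,-3],[0,0,-7],[0,0,-14],[0,0,-18],[0,0,-18],[0,0,-18],[0,0,-10]], "gripper": [0,0,0,0,0,0,0,0,0,0]}}

```text
time: 35.15
position: [571.0, 64.9, 331.1]
orientation: [[0.434, -0.901, 0.004], [-0.901, -0.434, -0.0], [0.002, -0.004, -1.0]]
wrist_force: [-0.3, -0.3, -0.2]
opening: 0.999
```

Emit:
{"name": "servo_tool", "arguments": {"dr": [[0,0,0],[0,0,0],[0,0,0],[0,0,0],[0,0,0],[0,0,0],[0,0,0],[0,0,0],[0,0,0],[0,0,0]], "offset": [[0,0,-20],[10,3,-10],[20,6,0],[32,9,0],[32,9,0],[32,9,0],[32,9,0],[32,9,0],[32,9,0],[32,9,0]], "gripper": [0,0,0,0,0,0,0,0,0,0]}}

```text
time: 35.98
position: [615.5, -197.6, 358.0]
orientation: [[0.434, -0.901, 0.001], [-0.901, -0.434, -0.0], [0.0, -0.001, -1.0]]
wrist_force: [1.1, -0.3, -0.3]
opening: 1.005
```

Emit:
{"name": "servo_tool", "arguments": {"dr": [[0,0,0],[0,0,0],[0,0,0],[0,0,0],[0,0,0],[0,0,0],[0,0,0]], "offset": [[32,9,0],[32,9,0],[28,8,0],[18,5,0],[8,2,0],[0,0,0],[0,0,0]], "gripper": [0,0,0,0,0,0,0]}}

```text
time: 36.57
position: [636.9, -315.7, 357.7]
orientation: [[0.433, -0.901, 0.0], [-0.901, -0.433, 0.001], [-0.001, -0.001, -1.0]]
wrist_force: [-0.0, 0.3, 0.5]
opening: 0.999
```

```bash
python3 go.py; python3 chk.py c | grep -v '@46 \[\(1...\|9\)'
python3 - <<'E'
from cell import vision
from h import *
s=vision.snapshot("side"); b=s["img"][110:370,170:390]; cv2.imwrite("pics/p5.png",cv2.resize(b,None,fx=2.3,fy=2.3))
s=dict(np.load("pics/ct.npz")); P=cloud(s)
for x,y,z in((612.4,-115.2,46),(451,-248.6,56)):
    q=P[(np.hypot(P[...,0]-x,P[...,1]-y)<45)&(P[...,2]>z-9)&(P[...,2]<z+6)]
    print("cactus",[np.round(v,1) for v in cv2.minEnclosingCircle(q[:,:2].astype(np.float32))] if len(q)>9 else "hidden")
E
```

```text
t 36.57 pos [ 636.9 -315.7  357.7] yaw -64.31 F [-0.04  0.34  0.46] open mm 87.9 q6 0.5
ss saucer rim [583.  227.6] 35.7 130
ss   pot [580.9 227.5] 22.4 281 ztop 87.0
ms saucer rim [433.1 160. ] 39.8 163
ms   pot [433.5 156.8] 27.6 385 ztop 99.9
ls saucer rim [569.   64.3] 47.9 205
ls   pot [570.9  64.1] 33.0 430 ztop 112.8
mask@46 [582.5 227.7] 28.1
mask@46 [570.1  62.9] 39.9
mask@46 [434.1 156.4] 33.0
cactus [array([ 612. , -115.4]), np.float64(22.1)]
cactus hidden
```

View pics/ct.png

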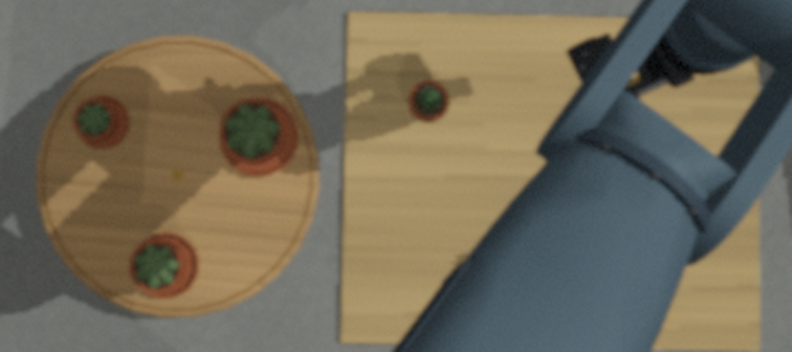

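View pics/p5.png

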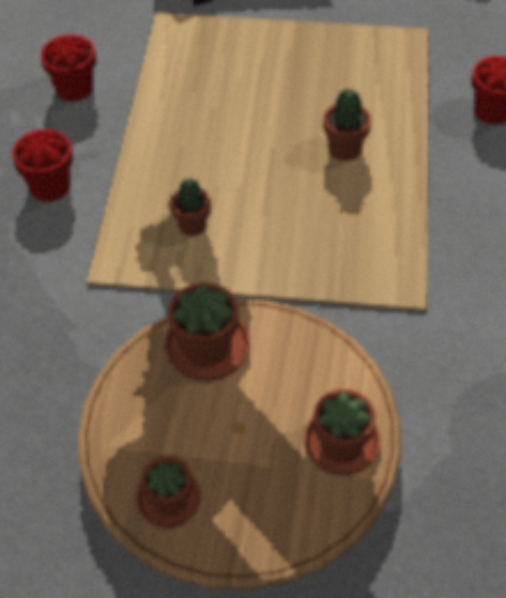

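All three pots stand upright and centred, both cacti are standing in place, and the arm is clear. Handing in.

```bash
python3 -c "from cell import hand_in; print(hand_in())"
```

```text
the job is handed in; nothing more can be done
None
```

All three rosettes stand upright in the saucers of their size, and I handed the job in at about 36.6 s of the 106 s allowed. I gripped each pot by its collar with the jaws in line with the hub. Each was lowered until the wrist force showed light contact, then let go slowly.

- **Centring:** in the last top view the pot centres were within about 1–2 mm of the saucer centres measured at the start: small (580.9, 227.5) in (582.5, 228.5), medium (433.5, 156.8) in (434.4, 157.3), large (570.9, 64.1) in (570.1, 64.9).
- **Turntable and saucers:** no swing or shift beyond the measuring noise of about 1–2 mm.
- **Cacti:** the small one measured in place within about 0.5 mm. The arm hid the medium one from the top camera at the last check. The last side picture shows it standing with no visible change, but I did not re-measure it.
- **Disagreement:** the depth-based saucer-rim fits came out 5–8 mm too large in radius, mixing in other surfaces near the rim. I relied on the colour-mask fits for the saucers instead.

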